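# Tuck the card carrier's flap shut

### The job

Close the plywood card carrier with your fingertips: fold its springy blue flap down flat over the cards, then, holding it down, push it by its wooden rib until its free edge is fully tucked under the steel lip, and leave it shut by itself. Only push, and gently: do not grip, lift or tip anything, do not shove the carrier along the table, and leave the cards in their tray and the other things where they are.

Things in the scene. Friction and masses are not known exactly. Their poses are not given: they have to be found in the camera images.
- carrier: the card carrier: a loose plywood tray of about 0.95 kg (friction with the table about 0.6), 160x150 mm in plan, standing on the table. Origin: middle of its underside. Its x axis points from the hinge side (at x = -72 mm) to the lip side (back wall at x = +69 to +77 mm); z is up. Its rails, 21 mm high, lie below the closed flap. The hinge side faces roughly towards the robot
- fold (a joint): angle of the blue flap about its hinge, rad: 0 = lying flat over the cards, 1.57 = standing upright, more = leaning away from the cards; it starts between 1.4 and 1.85. A weak spring with some friction (0.13 N m opening torque near 0, less its weight; under 1.5 N at the rib) lifts the flap open again whenever it is not held down or tucked
- flap (a joint): how far the blue flap has been slid along its hinge leaf towards the lip, m: 0 = drawn back (start), 0.016 = stop, fully under the lip. It moves with about 1.5 N of friction and stays where it is left, but a finger that is drawn back while still pressing drags it back, so lift straight off. Folded flat at 0 its edge is 5 mm short of the lip, at 0.016 it is 11 mm under it. Slid out before it is flat, the edge lands on top of the lip and must be drawn back
- fold_axis (a point): middle of the hinge axis of the flap: in the carrier's frame at x = -72 mm, y = 0, z = 28 mm; the axis runs along the carrier's y
- flap_edge (a point): middle of the flap's free edge, 122 mm from the hinge axis when drawn back (138 mm when home), halfway through its thickness. The flap is a rigid blue board 116 mm wide, 4 mm thick, and starts 10 mm from the axis; folded flat its upper face is 30 mm above the table. This upper face is the one that looks at the robot's side when the flap stands
- flap_rib (a point): middle of the top of the wooden push rib on the flap's upper face, 13 mm off the flap's mid-plane. The rib is 84 mm long across the flap, 6 mm wide, 11 mm high, 97 mm from the hinge axis (25 mm before the free edge) when drawn back. The face between hinge and rib is clear but for two low brass screws at 31 mm from the axis, so a finger can rest there and push the rib towards the lip; folded flat the rib's top is 41 mm above the table
- lip_edge (a point): middle of the lower front edge of the steel lip, in the carrier's frame at x = +55 mm, y = 0, z = 34 mm. The lip is 3 mm thick, 134 mm wide, and overhangs the back wall by 14 mm towards the hinge; its top is 37 mm above the table
- card_deck: banded stack of white cards, 90x126x14 mm, lying loose in the tray (floor 8 mm above the table), its top 22 mm above the table. Origin: middle of its underside
- rubber_stamp: rubber stamp with a wooden knob, 30x42x60 mm, bystander, loose; origin in the middle of its underside
- eraser: white eraser, 22x58x12 mm, bystander, loose; origin in the middle of its underside
- ink_bottle: dark ink bottle with a white cap, 44 mm across, 92 mm tall, bystander, loose; origin in the middle of its underside
- masking_tape: roll of masking tape lying flat, 96 mm across, 24 mm high, bystander, loose; origin in the middle of its underside
- water_pot: turquoise plastic pot, 78 mm across, 85 mm tall, bystander, loose; origin in the middle of its underside
Not all that is in view belongs to the job. Of the things that look like the card_deck, the larger one is meant.

How it is judged (in metres and radians):
On the way:
1. the flap is folded down flat over the cards (value of joint fold below 0.1 rad), for 0.1 s.
At the end, for the whole second after the job is handed in: The flap lies flat (within 0.07 rad) and is slid at least 12 of its 16 mm towards the lip, so that its edge is at least 7 mm under it, and stays so by itself; the carrier stands flat and still within 35 mm of where it was, the cards lie in their tray (value of joint fold below 0.07 rad and value of joint flap above 0.012 m and velocity of joint fold below 0.05 rad/s and angle between carrier's own z axis and vertical below 0.05 rad and height (world z) of carrier below 0.004 m and linear speed of carrier below 0.01 m/s and distance of carrier from where it was at the start of the episode below 0.035 m and horizontal distance between card_deck and carrier below 0.012 m and z of card_deck in the frame of carrier below 0.013 m); the robot touches nothing.
It fails at once if the carrier or its flap is gripped, or pressed with more than 30 N (contact force between the fingers and carrier above 30 N).
It fails at once if the carrier is lifted or tipped (height (world z) of carrier above 0.012 m or angle between carrier's own z axis and vertical above 0.12 rad).
It fails at once if the carrier is shoved more than 35 mm along the table (distance of carrier from where it was at the start of the episode above 0.035 m).
It fails at once if the cards are lifted or pushed out of the tray (z of card_deck in the frame of carrier above 0.02 m or horizontal distance between card_deck and carrier above 0.025 m).
It fails at once if a bystander is moved by more than 25 mm or lifted (distance of any of rubber_stamp, eraser, ink_bottle, masking_tape, water_pot from where it was at the start of the episode above 0.025 m).
It also fails if it takes over 43 s, if anything falls off the work surface, if the arm or the gripper's body presses on something with over 40 N, if the wrist force passes 120 N, or if a joint passes its speed limit or range.

### The arm

A 7-joint arm with a two-finger parallel gripper is mounted at the origin on the work surface; the furniture and walls round the work are solid. World frame = base frame: x ahead of the robot, y to its left, z up, the work surface at z = 0. Lengths are in m, angles in degrees, forces in N, time in s.
With the tool pointing down it reaches from about 0.4 to 0.875 m from the base axis. Payload 19.3 kg.
Tool frame: the origin (TCP) lies midway between the tips of the shut fingers; the grasp point (between the pads) lies 19 mm behind it (robot.grasp_offset is the distance from the TCP to the grasp point, in m); z points along the fingers, y is the line along which they close (so a half turn about z gives the same grasp; the last joint's range is limited). The gripper opens to 85 mm and grips with 20 to 120 N. Pads are 22 mm wide; open, the fingers measure 114 mm over their backs; the gripper's body (76 mm by 85 mm) begins 54 mm behind the grasp point. The pads swing forward as they close: fully open they stand 13 mm farther back than shut.
Start: joints at [62.785, 29.874, -2.08, 91.645, 1.215, 58.505, -6.463], TCP at [0.246, -0.574, 0.231] pointing down, gripper open.
Joint ranges: [-166.77, 166.77], [-17.47, 122.26], [-85.68, 81.53], [9.62, 139.38], [-72.42, 252.41], [9.2, 110.78], [-144.41, 144.41]. Speed limits (degrees/s): [108.29, 108.29, 136.94, 136.94, 172.46, 172.46, 172.46].

### API

Orientations are given as a 3x3 rotation matrix whose columns are the frame's x, y, z axes.
In Python, from workcell import robot, eyes, hand_in gives the robot as it stands. The module is installed in compiled form; this text tells all that it offers.
- The arm moves only by the tool play_rows, never from a script. Its argument "moves" is a list of rows, each an object with "jaw": the opening, from -1 (shut) to 1 (fully open); "linear": the shift along the world's x, y, z in m, a list of three; "twist": the turn, a rotation vector about the world's x, y, z in rad, a list of three. A call has 1 to 12 rows; each row shifts and turns the commanded pose from where the row before left it; what a row does not reach is not made up. A row lasts 1/10 s, in which the tool goes at most 50 mm and 8.59 degrees, less where a joint would pass 70% of its speed; a pose out of reach is approached as far as the arm can. A call with a gripper value outside its range is refused whole. The fingers move at their own pace and stop on an object; "newtons" is the grip in N (left out, the last holds). Time passes only in rows, so rows that do not move let the fingers close. It gives the time, the measured TCP pose, the force, the opening and the grip force at its end, in the units of the state.
- robot.read_state(): the state, without advancing time (a new reading comes with each control period).
- eyes.get_image(name): name is "scene" or "top" or "wrist"; returns the picture (480x640x3 uint8, red, green, blue); there is no depth.
- eyes.get_calibration(name): a dict with "fx", "fy", "cx", "cy" (pixels), "eye" and "orientation" of the camera in the world. Camera axes: x right, y down, z forward; pixel columns grow to the right and rows downward; lengths in m; the calibration is good to about 2 mm. The wrist camera is an equidistant fisheye: a pixel r from the principal point sees the ray r / f radians off the axis. A picture is of the moment at which its call begins: read the wrist's pose just before it. get_calibration takes no time and is no camera call; for the wrist camera it gives the pose at the moment of the call.
- hand_in(): hands the job in; it is judged then, once.
The state is a dict: "t": time; "qpos": joint angles; "qd": joint speeds; "tau": joint torques, N m; "tcp_pos": TCP position; "tool_rot": TCP orientation; "ft_force": force on the tool from outside, world axes, zero at the start; "torque": the same for the moment, N m; "finger_gap": finger opening in m; "finger_force": force on a finger pad.
Only numpy, scipy, OpenCV 4.12 (cv2) and the standard library are available. Lean on these libraries where they do the work, as an engineer would, in place of code of your own. Each camera call takes 0.05 s, during which the arm holds its last target. There are 200 camera calls.

## Working session

There is one attempt and no reset: what is moved stays moved. The work goes in short steps, Python scripts to look and compute and a tool call to move; the robot and the scene stay as the last step left them, time stands still between calls to the robot, and variables do not carry over. Pictures are saved under pics/ and viewed, at most 10 in all, crops included, and the job is handed in when it is done.

Besides the shell and the picture viewer there is one more tool, called after "Emit:" as name(argument=value, ...) on one line, values as JSON. play_rows: Moves the arm, as the interface text tells. Its arguments: {"type":"object","properties":{"moves":{"type":"array","items":{"type":"object","properties":{"jaw":{"type":"number"},"linear":{"type":"array","items":{"type":"number"}},"twist":{"type":"array","items":{"type":"number"}}}}},"newtons":{"type":"number"}},"required":["moves"]}

```bash
mkdir -p pics; python3 - <<'E'
from workcell import robot, eyes
import cv2
for n in ("scene","top"):
    cv2.imwrite(f"pics/{n}0.png",eyes.get_image(n)[:,:,::-1])
    c=eyes.get_calibration(n);print(n,c)
s=robot.read_state();print(s['t'],s['tcp_pos'],s['tool_rot'],s['finger_gap'])
E
```

```text
scene {'fx': 509.17278054934104, 'fy': 509.17278054934104, 'cx': 314.1757002938316, 'cy': 238.71897554992145, 'eye': array([0.12286014, 0.73679989, 0.61485312]), 'orientation': array([[-0.91185069, -0.24384143,  0.33025698],
       [-0.41022601,  0.51068593, -0.75558884],
       [ 0.01558627, -0.82446421, -0.56569942]])}
top {'fx': 583.5315750523528, 'fy': 583.5315750523528, 'cx': 321.71384415604285, 'cy': 236.41292145850423, 'eye': array([ 0.24325395, -0.01827093,  1.36185564]), 'orientation': array([[ 0.02019697, -0.9853628 ,  0.16926973],
       [-0.99978024, -0.02085636, -0.00211824],
       [ 0.00561758, -0.16918975, -0.98556749]])}
0.1 [ 0.24600148 -0.57423218  0.23079052] [[ 9.19196192e-01  3.93799659e-01 -4.35860229e-04]
 [ 3.93799897e-01 -9.19195754e-01  8.98613322e-04]
 [-4.67672524e-05 -9.97643657e-04 -9.99999501e-01]] 0.08601089686601715
```

View pics/scene0.png

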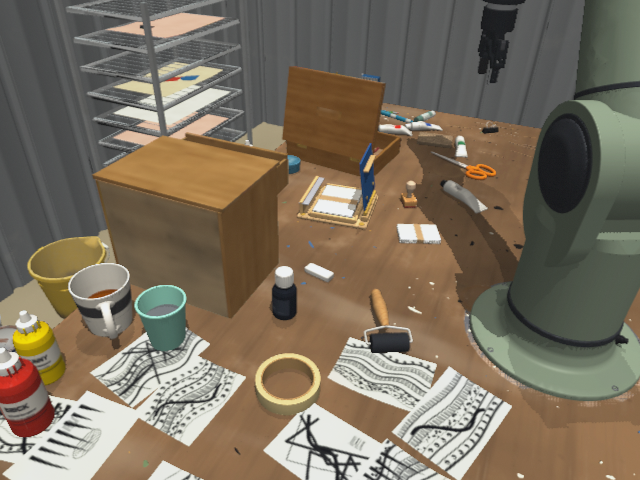

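View pics/top0.png

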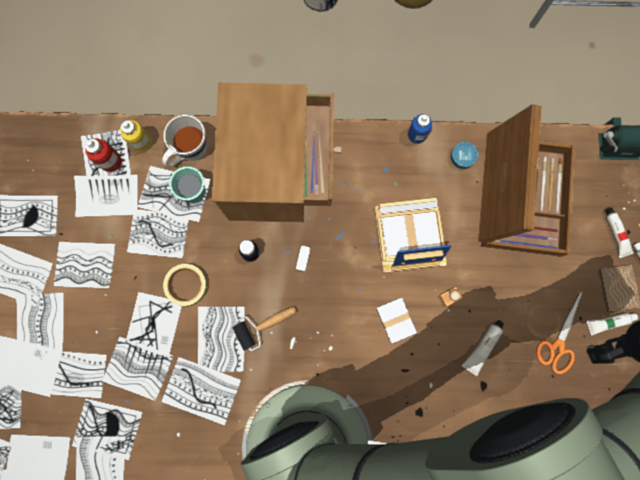

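The scene picture shows the carrier at about (340,200), with its blue flap upright at (367,178). In the top picture the carrier is at (411,235), the flap at (422,253) and the lip at (409,207). Two things could be the card_deck: the stack in the tray at top (412,230), and the small loose stack at (396,320). The one in the tray is larger, so I'll check it in a close crop.

```bash
python3 - <<'E'
import cv2
a=cv2.imread('pics/top0.png')[185:285,360:480]
b=cv2.imread('pics/scene0.png')[135:235,285:405]
cv2.imwrite('pics/c0.png',cv2.resize(cv2.vconcat([a,b]),None,fx=3,fy=3,interpolation=cv2.INTER_CUBIC)[:,:])
E
```

```text
(no output)
```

View pics/c0.png

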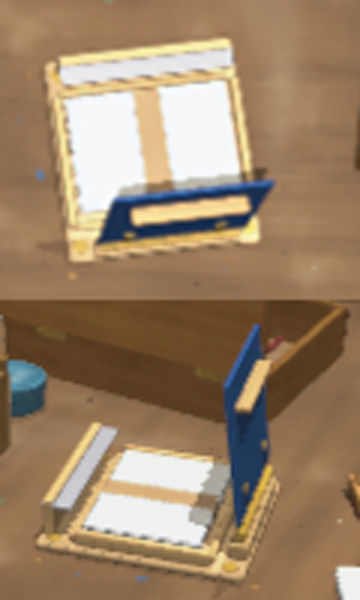

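```bash
cat > fit.py <<'E'
import numpy as np, cv2
from scipy.optimize import least_squares
from workcell import eyes
K={n:eyes.get_calibration(n) for n in("top","scene")}
def proj(n,P):
    c=K[n];q=(np.atleast_2d(P)-c['eye'])@c['orientation']
    return np.c_[c['fx']*q[:,0]/q[:,2]+c['cx'],c['fy']*q[:,1]/q[:,2]+c['cy']]
def world(p,L):
    c,s=np.cos(p[2]),np.sin(p[2]);L=np.atleast_2d(L)
    return np.c_[p[0]+c*L[:,0]-s*L[:,1],p[1]+s*L[:,0]+c*L[:,1],L[:,2]]
def flap(th,r,y,h): # h off mid-plane, towards upper face
    return [-.072+r*np.cos(th)-h*np.sin(th),y,.028+r*np.sin(th)+h*np.cos(th)]
E
python3 - <<'E'
from fit import *
T=lambda u,v:(360+u/3,185+v/3); S=lambda u,v:(285+u/3,135+(v-300)/3)
def pts(p):
    th=p[3]
    return [("top",T(62,84),[.055,.067,.037]),("top",T(232,66),[.055,-.067,.037]),("top",T(72,261),[-.08,.075,.004]),
    ("top",T(260,241),[-.08,-.075,.004]),("top",T(126,198),flap(th,.122,.058,0)),("top",T(272,181),flap(th,.122,-.058,0)),
    ("top",T(97,243),flap(th,.01,.058,0)),("top",T(45,66),[.08,.075,.006]),
    ("scene",S(225,382),flap(th,.122,.058,0)),("scene",S(258,325),flap(th,.122,-.058,0)),("scene",S(234,525),flap(th,.01,.058,0)),
    ("scene",S(38,545),[.08,.075,.004]),("scene",S(237,578),[-.08,.075,.004]),("scene",S(278,483),[-.08,-.075,.004])]
f=lambda p:np.concatenate([(proj(n,world(p,L))[0]-uv) for n,uv,L in pts(p)])
r=least_squares(f,[.5,-.15,-.1,1.5],x_scale=[.1,.1,.1,.1],loss='soft_l1')
print(r.x);print(f(r.x).reshape(-1,2).round(1))
p=r.x
for nm,L in dict(axis=[-.072,0,.028],edge=flap(p[3],.122,0,0),rib=flap(p[3],.097,0,.013),lip=[.055,0,.034]).items(): print(nm,world(p,L).round(4))
E
```

```text
[ 0.48360866 -0.23065054  0.13497571  1.41446318]
[[ 0.  -0.1]
 [ 0.4 -0.5]
 [-0.6  0.4]
 [ 0.1 -0.2]
 [-4.7  0.3]
 [ 1.1 -0.2]
 [-0.5 -0.2]
 [-0.4 -1.2]
 [-0.   0.6]
 [-0.1 -2. ]
 [ 1.4 -0. ]
 [-1.  -0.8]
 [ 2.   0.1]
 [ 0.9 -0.5]]
axis [[ 0.4123 -0.2403  0.028 ]]
edge [[ 0.4311 -0.2378  0.1485]]
rib [[ 0.4145 -0.24    0.1258]]
lip [[ 0.5381 -0.2232  0.034 ]]
```

Emit:
play_rows(moves=[{"jaw": -1,"linear": [0.01,0.025,0],"twist": [0,0,-0.07]},{"jaw": -1,"linear": [0.012,0.03,0],"twist": [0,0,-0.1]},{"jaw": -1,"linear": [0.012,0.03,0],"twist": [0,0,-0.1]},{"jaw": -1,"linear": [0.012,0.03,0],"twist": [0,0,0]},{"jaw": -1,"linear": [0.012,0.03,0],"twist": [0,0,0]},{"jaw": -1,"linear": [0.012,0.03,0],"twist": [0,0,0]},{"jaw": -1,"linear": [0.012,0.03,0],"twist": [0,0,0]},{"jaw": -1,"linear": [0.012,0.03,0],"twist": [0,0,0]},{"jaw": -1,"linear": [0.012,0.03,0],"twist": [0,0,0]},{"jaw": -1,"linear": [0.012,0.03,0],"twist": [0,0,0]},{"jaw": -1,"linear": [0.008,0.02,0],"twist": [0,0,0]},{"jaw": -1,"linear": [0,0,0],"twist": [0,0,0]}])

```text
t: 1.3
tcp_pos: [0.3731, -0.257, 0.2313]
tool_rot: [[0.99, 0.138, 0.0], [0.138, -0.99, 0.001], [0.0, -0.001, -1.0]]
ft_force: [-0.1, -0.2, -0.7]
finger_gap: -0.0003
finger_force: 0.0
```

Emit:
play_rows(moves=[{"jaw": -1,"linear": [0.003,0.012,-0.03],"twist": [0,0,0]},{"jaw": -1,"linear": [0,0,-0.04],"twist": [0,0,0]},{"jaw": -1,"linear": [0,0,-0.04],"twist": [0,0,0]},{"jaw": -1,"linear": [0,0,-0.016],"twist": [0,0,0]},{"jaw": -1,"linear": [0,0,0],"twist": [0,0,0]},{"jaw": -1,"linear": [0,0,0],"twist": [0,0,0]}])

```text
t: 1.9
tcp_pos: [0.3751, -0.2479, 0.1057]
tool_rot: [[0.991, 0.134, -0.0], [0.134, -0.991, -0.0], [-0.0, -0.0, -1.0]]
ft_force: [0.2, 0.4, 0.4]
finger_gap: 0.0001
finger_force: 0.0
```

```bash
python3 - <<'E'
from workcell import eyes
import cv2
a=eyes.get_image("scene")[110:240,270:430,::-1]; b=eyes.get_image("top")[150:280,340:500,::-1]
cv2.imwrite('pics/c1.png',cv2.resize(cv2.hconcat([a,b]),None,fx=2.5,fy=2.5,interpolation=cv2.INTER_CUBIC))
E
```

```text
(no output)
```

View pics/c1.png

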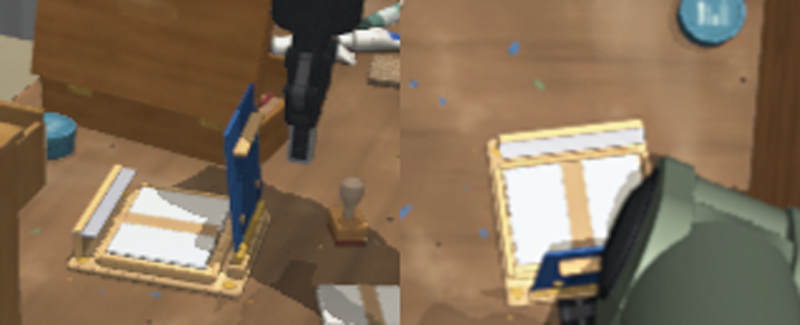

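Emit:
play_rows(moves=[{"jaw": -1,"linear": [0.009,0.0016,-0.002],"twist": [0,0,0]},{"jaw": -1,"linear": [0.009,0.0016,-0.002],"twist": [0,0,0]},{"jaw": -1,"linear": [0.009,0.0016,-0.002],"twist": [0,0,0]},{"jaw": -1,"linear": [0.009,0.0016,-0.002],"twist": [0,0,0]},{"jaw": -1,"linear": [0.009,0.0016,-0.002],"twist": [0,0,0]},{"jaw": -1,"linear": [0.009,0.0016,-0.002],"twist": [0,0,0]},{"jaw": -1,"linear": [0,0,0],"twist": [0,0,0]}])

```text
t: 2.7
tcp_pos: [0.4303, -0.2374, 0.0929]
tool_rot: [[0.991, 0.135, 0.0], [0.135, -0.991, 0.0], [0.0, -0.0, -1.0]]
ft_force: [-0.0, -0.3, -0.9]
finger_gap: 0.0
finger_force: 0.0
```

Emit:
play_rows(moves=[{"jaw": -1,"linear": [0.008,0.001,-0.004],"twist": [0,0,0]},{"jaw": -1,"linear": [0.0075,0.001,-0.0045],"twist": [0,0,0]},{"jaw": -1,"linear": [0.0068,0.001,-0.0062],"twist": [0,0,0]},{"jaw": -1,"linear": [0.006,0.001,-0.007],"twist": [0,0,0]},{"jaw": -1,"linear": [0.005,0.0007,-0.008],"twist": [0,0,0]},{"jaw": -1,"linear": [0.004,0.0005,-0.0084],"twist": [0,0,0]},{"jaw": -1,"linear": [0,0,0],"twist": [0,0,0]}])

```text
t: 3.4
tcp_pos: [0.4664, -0.2323, 0.0539]
tool_rot: [[0.991, 0.135, -0.001], [0.135, -0.991, 0.001], [-0.001, -0.001, -1.0]]
ft_force: [0.3, 0.7, 0.7]
finger_gap: -0.0001
finger_force: 0.3
```

```bash
python3 - <<'E'
from workcell import eyes
import cv2
a=eyes.get_image("scene")[110:240,270:430,::-1]
cv2.imwrite('pics/c2.png',cv2.resize(a,None,fx=4,fy=4,interpolation=cv2.INTER_CUBIC))
E
```

```text
(no output)
```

View pics/c2.png

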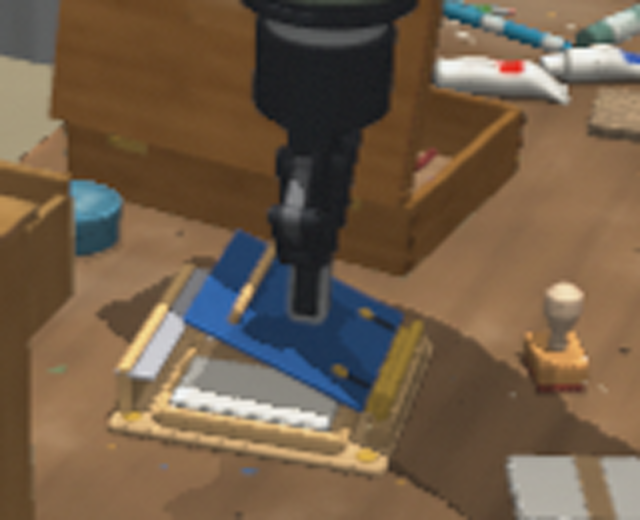

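The flap is about 25° from flat, and the fingertip (crop 310,315) sits on its face between the screws and the rib, as planned. Next I'll bring it down flat.

Emit:
play_rows(moves=[{"jaw": -1,"linear": [0.002,0.0003,-0.006],"twist": [0,0,0]},{"jaw": -1,"linear": [0.001,0.0001,-0.006],"twist": [0,0,0]},{"jaw": -1,"linear": [0.001,0.0001,-0.006],"twist": [0,0,0]},{"jaw": -1,"linear": [0,0,-0.004],"twist": [0,0,0]},{"jaw": -1,"linear": [0,0,-0.002],"twist": [0,0,0]},{"jaw": -1,"linear": [0,0,0],"twist": [0,0,0]},{"jaw": -1,"linear": [0,0,0],"twist": [0,0,0]}])

```text
t: 4.15
tcp_pos: [0.4703, -0.2322, 0.0312]
tool_rot: [[0.991, 0.134, -0.0], [0.134, -0.991, 0.0], [-0.0, -0.0, -1.0]]
ft_force: [0.6, 0.2, 0.5]
finger_gap: -0.0002
finger_force: 0.5
```

Emit:
play_rows(moves=[{"jaw": -1,"linear": [0,0,-0.001],"twist": [0,0,0]},{"jaw": -1,"linear": [0,0,-0.001],"twist": [0,0,0]},{"jaw": -1,"linear": [0,0,0],"twist": [0,0,0]},{"jaw": -1,"linear": [0,0,0],"twist": [0,0,0]}])

```text
t: 4.55
tcp_pos: [0.4704, -0.2322, 0.0293]
tool_rot: [[0.991, 0.134, -0.0], [0.134, -0.991, -0.0], [-0.0, 0.0, -1.0]]
ft_force: [-0.7, 0.7, 5.7]
finger_gap: 0.0
finger_force: 2.9
```

Emit:
play_rows(moves=[{"jaw": -1,"linear": [0.004,0.0005,0.0004],"twist": [0,0,0]},{"jaw": -1,"linear": [0.005,0.0007,0],"twist": [0,0,0]},{"jaw": -1,"linear": [0.005,0.0007,0],"twist": [0,0,0]},{"jaw": -1,"linear": [0.005,0.0007,0],"twist": [0,0,0]},{"jaw": -1,"linear": [0.002,0.0003,0],"twist": [0,0,0]},{"jaw": -1,"linear": [0,0,0],"twist": [0,0,0]}])

```text
t: 5.15
tcp_pos: [0.492, -0.2292, 0.0296]
tool_rot: [[0.991, 0.135, 0.001], [0.135, -0.991, -0.0], [0.001, 0.0, -1.0]]
ft_force: [0.5, 1.3, 3.0]
finger_gap: 0.0
finger_force: 1.5
```

```bash
python3 - <<'E'
from workcell import eyes
import cv2
a=eyes.get_image("scene")[140:240,270:400,::-1]
cv2.imwrite('pics/c3.png',cv2.resize(a,None,fx=5,fy=5,interpolation=cv2.INTER_CUBIC))
E
```

```text
(no output)
```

View pics/c3.png

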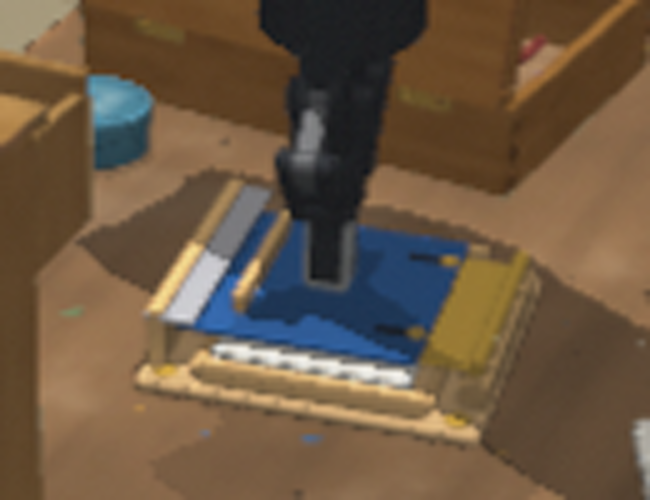

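The flap lies flat with its edge at the lip. The rib (crop 262,260) is still ahead of the finger (crop 325,265), so I'll keep pushing.

Emit:
play_rows(moves=[{"jaw": -1,"linear": [0.004,0.0005,0],"twist": [0,0,0]},{"jaw": -1,"linear": [0.004,0.0005,0],"twist": [0,0,0]},{"jaw": -1,"linear": [0.003,0.0004,0],"twist": [0,0,0]},{"jaw": -1,"linear": [0,0,0],"twist": [0,0,0]}])

```text
t: 5.6
tcp_pos: [0.5031, -0.2277, 0.0296]
tool_rot: [[0.991, 0.135, 0.001], [0.135, -0.991, -0.0], [0.001, 0.0, -1.0]]
ft_force: [1.6, 0.3, 2.2]
finger_gap: -0.0001
finger_force: 1.1
```

Emit:
play_rows(moves=[{"jaw": -1,"linear": [0.003,0.0004,0],"twist": [0,0,0]},{"jaw": -1,"linear": [0.002,0.0003,0],"twist": [0,0,0]},{"jaw": -1,"linear": [0,0,0],"twist": [0,0,0]},{"jaw": -1,"linear": [0,0,0],"twist": [0,0,0]}])

```text
t: 6.0
tcp_pos: [0.5078, -0.2271, 0.0297]
tool_rot: [[0.991, 0.135, 0.001], [0.135, -0.991, -0.0], [0.001, 0.0, -1.0]]
ft_force: [1.2, 0.1, 0.9]
finger_gap: 0.0002
finger_force: 0.9
```

```bash
python3 - <<'E'
from workcell import eyes
import cv2
a=eyes.get_image("scene")[140:240,270:400,::-1]
cv2.imwrite('pics/c4.png',cv2.resize(a,None,fx=6,fy=6,interpolation=cv2.INTER_CUBIC)[:600])
E
```

```text
(no output)
```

View pics/c4.png

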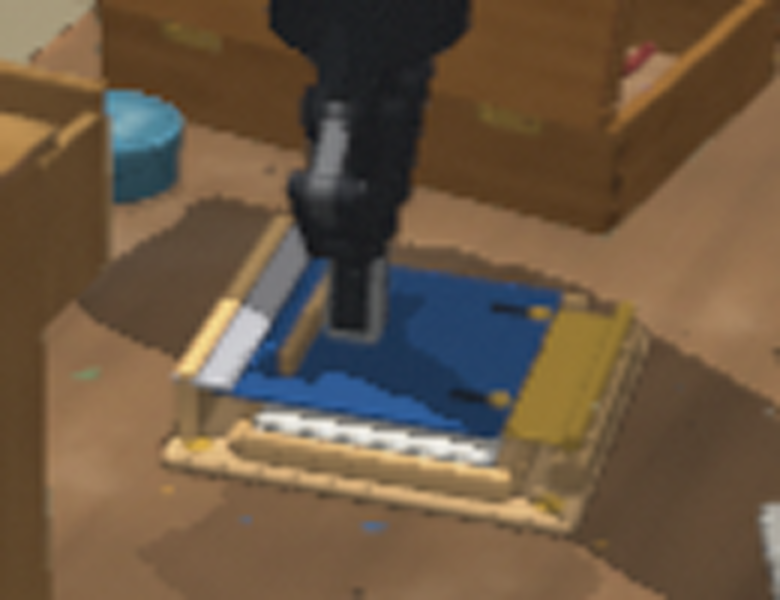

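```bash
python3 - <<'E'
from fit import *
p=[.4836,-.23065,.135]
for s in (0,.004,.008,.012,.016):
    L=[[-.072+.094+s,.042,.030],[-.072+.1+s,.042,.030],[-.072+.097+s,.042,.041],[-.072+.097+s,.0,.041]]
    print(s,((proj("scene",world(p,L))-[270,140])*6).round(0).tolist())
print(((proj("scene",world(p,[[.055,.067,.037],[-.08,.075,.004],[.08,.075,.004],[.0355,.0,.03]]))-[270,140])*6).round())
E
```

```text
0 [[333.0, 378.0], [318.0, 375.0], [327.0, 351.0], [356.0, 299.0]]
0.004 [[323.0, 376.0], [308.0, 373.0], [316.0, 349.0], [346.0, 298.0]]
0.008 [[313.0, 374.0], [298.0, 372.0], [306.0, 348.0], [336.0, 296.0]]
0.012 [[303.0, 373.0], [288.0, 370.0], [296.0, 346.0], [326.0, 295.0]]
0.016 [[293.0, 371.0], [277.0, 368.0], [286.0, 344.0], [316.0, 293.0]]
[[231. 380.]
 [576. 526.]
 [160. 455.]
 [329. 320.]]
```

The rib's near end (crop 290,345) corresponds to a slide of about 13.5 mm, and the carrier's corners haven't moved. I'll push the last few millimetres.

Emit:
play_rows(moves=[{"jaw": -1,"linear": [0.002,0.0003,0],"twist": [0,0,0]},{"jaw": -1,"linear": [0.001,0.0001,0],"twist": [0,0,0]},{"jaw": -1,"linear": [0,0,0],"twist": [0,0,0]},{"jaw": -1,"linear": [0,0,0],"twist": [0,0,0]}])

```text
t: 6.45
tcp_pos: [0.5104, -0.2268, 0.0296]
tool_rot: [[0.991, 0.134, 0.0], [0.134, -0.991, -0.0], [0.0, 0.0, -1.0]]
ft_force: [0.6, -0.1, 1.9]
finger_gap: 0.0006
finger_force: 1.1
```

Emit:
play_rows(moves=[{"jaw": -1,"linear": [0.001,0.0001,0],"twist": [0,0,0]},{"jaw": -1,"linear": [0.001,0.0001,0],"twist": [0,0,0]},{"jaw": -1,"linear": [0,0,0],"twist": [0,0,0]}])

```text
t: 6.75
tcp_pos: [0.5113, -0.2267, 0.0293]
tool_rot: [[0.991, 0.134, -0.002], [0.134, -0.991, 0.0], [-0.002, -0.001, -1.0]]
ft_force: [-6.3, -1.4, 3.0]
finger_gap: -0.0
finger_force: 3.8
```

Force along the push is now −6.3 N, so the flap is against its stop. I'll back off a hair to unload the arm, then lift straight off.

Emit:
play_rows(moves=[{"jaw": -1,"linear": [-0.0008,-0.0001,0.0005],"twist": [0,0,0]},{"jaw": -1,"linear": [0,0,0.002],"twist": [0,0,0]},{"jaw": -1,"linear": [0,0,0.01],"twist": [0,0,0]},{"jaw": -1,"linear": [0,0,0.03],"twist": [0,0,0]},{"jaw": -1,"linear": [0,0,0.04],"twist": [0,0,0]},{"jaw": -1,"linear": [-0.02,0,0.04],"twist": [0,0,0]},{"jaw": -1,"linear": [-0.03,-0.03,0.02],"twist": [0,0,0]},{"jaw": -1,"linear": [-0.03,-0.04,0],"twist": [0,0,0]},{"jaw": -1,"linear": [0,0,0],"twist": [0,0,0]},{"jaw": -1,"linear": [0,0,0],"twist": [0,0,0]}])

```text
t: 7.75
tcp_pos: [0.4315, -0.2976, 0.173]
tool_rot: [[0.991, 0.132, 0.001], [0.132, -0.991, -0.001], [0.001, 0.001, -1.0]]
ft_force: [0.4, -0.0, 0.3]
finger_gap: -0.0003
finger_force: 0.0
```

```bash
python3 - <<'E'
from workcell import eyes
import cv2
a=eyes.get_image("scene")[140:240,270:400,::-1]
cv2.imwrite('pics/c5.png',cv2.resize(a,None,fx=6,fy=6,interpolation=cv2.INTER_CUBIC))
E
```

```text
(no output)
```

View pics/c5.png

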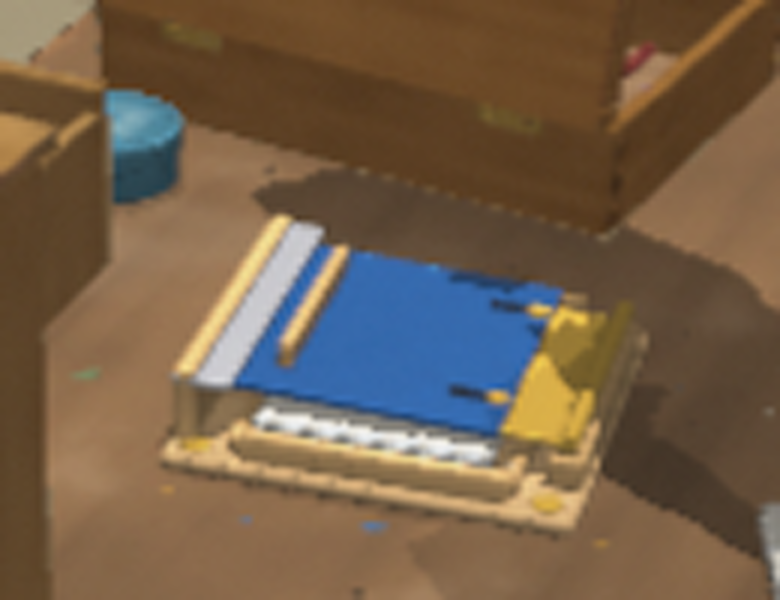

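The flap stays flat by itself with its edge under the lip. The rib's near end at (288,347) means about 15 mm of slide, and the carrier hasn't moved.

```bash
python3 -c "
from workcell import hand_in
print(hand_in())"
```

```text
the job is handed in; nothing more can be done
None
```

The flap is folded flat and slid about 15 of its 16 mm under the lip, where it holds by itself; the carrier hasn't moved, and I've handed the job in (no verdict was returned).

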